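# Set the bowl-rim gauge with its knurled wheel

## Robot

A 6-joint arm with a two-finger parallel gripper is mounted at the origin on the work surface. World frame = base frame: x ahead of the robot, y to its left, z up, the work surface at z = 0. Lengths are in m, angles in rad, forces in N, time in s.
With the tool pointing down it reaches from about 0.2 to 0.875 m from the base axis. Payload 3.4 kg.
Tool frame: the origin (TCP) lies on the centre line of the jaws, within the pads' length; the fingertips stand 19 mm ahead of it and the grasp point (between the pads) is the TCP (ctrl.tip_extent is the distance from the TCP to the fingertips, in m); z points along the fingers, y is the direction in which the jaws open and shut (so a half turn about z gives the same grasp; the last joint's range is limited). The gripper opens to 94 mm and grips with 3 to 60 N. Pads are 16 mm wide; open, the fingers measure 119 mm over their backs; the gripper's body (75 mm by 177 mm) begins 78 mm behind the grasp point.
Start: joints at [-1.285, 0.276, 1.505, -0, 1.361, -0.121], TCP at [0.228, -0.528, 0.224] pointing down, gripper open.
Joint ranges: [-2.89, 2.89], [-0.75, 2.08], [0.22, 2.7], [-1.18, 4.32], [0.11, 2.71], [-2.7, 2.7]. Speed limits (rad/s): [2.57, 2.57, 3.14, 3.14, 3.14, 3.14].

## Interface

Orientations are given as a unit quaternion [x, y, z, w].
In Python, from workcell import sensors, optics, ctrl gives the robot as it stands.
- The arm moves only by the tool jog_arm, never from a script. Its argument "rows" is a list of rows, each a list of 6 numbers: the shift along the tool's x, y, z in units of 30 mm (1.0 is 30 mm), then the turn, a rotation vector about the tool's x, y, z in units of 8 degrees (1.0 is 8 degrees). A call has exactly 10 rows; each row is the pose to reach, as a shift and turn from the pose commanded when the call began, along the tool's axes at that moment; what a row does not reach only later rows make up. A row lasts 1/10 s, in which the tool goes at most 50 mm and 8.59 degrees, less where a joint would pass 70% of its speed; a pose out of reach is approached as far as the arm can. A call with a gripper value outside its range is refused whole. "hand" is the finger opening in mm, from 0 to 94, set as the call begins (left out, the last holds). The fingers move at their own pace and stop on an object; the grip force is fixed at half the most. Time passes only in rows, so rows that repeat a pose let the fingers close, or fill a call up. It gives the time, the measured TCP pose, the force and the opening at its end, in the units of the state.
- sensors.sense(): the state, without advancing time (a new reading comes with each control period).
- optics.grab_frame(name): name is "scene" or "side" or "wrist"; returns the picture (400x640x3 uint8, red, green, blue); there is no depth.
- optics.calibration(name): a dict with "mtx" (3x3 intrinsics, pixels), "T" (4x4, takes a point from camera to world coordinates). Camera axes: x right, y up, looking along -z (the intrinsics and any distortion apply to the point x, -y, -z); pixel columns grow to the right and rows downward; lengths in m; the calibration is good to about 2 mm. A picture is of the moment at which its call begins: read the wrist's pose just before it. calibration takes no time and is no camera call; for the wrist camera it gives the pose at the moment of the call.
- ctrl.sign_off(): hands the job in, once; it reports no verdict.
The state is a dict: "time_s": time; "qpos": joint angles; "joint_vel": joint speeds; "effort": joint torques, N m; "position": TCP position; "ee_rot": TCP orientation; "force": force on the tool from outside, world axes, zero at the start; "torque": the same for the moment, N m; "width": finger opening in m.
Only numpy, scipy, OpenCV 4.12 (cv2) and the standard library are available. Lean on these libraries where they do the work, as an engineer would, in place of code of your own. Each camera call takes 0.05 s, during which the arm holds its last target.

## Task

Roll the knurled brass wheel of the rim gauge under a fingertip, stroke by stroke, so that the sliding jaw closes towards the fixed jaw until its pointer stands inside the notch of the gauge rider, then take the hand away. Move the jaw by the wheel only: do not push the jaw itself or the rider, do not pull the wheel up, and leave the bowl, dome and goblet where they are.

Things in the scene. Friction and masses are not known exactly. Their poses are not given: they have to be found in the camera images.
- gauge: Rim gauge fixed to the bench: dark steel base 305 x 130 mm, above it on springs a plate of equal size with wheel, sliding jaw and fixed jaw in a row. Origin: on the bench under the wheel's axle; x along the slide from wheel to fixed jaw, z up. Spans x -70 to 235, y -75 to 55 mm. Fixed jaw at x 195 to 233 mm, top 96 mm above the bench. Scale rail along x at y = -60 mm, top at 50 mm.
- wheel: Knurled brass wheel, radius 45, width 38 mm, axle level along gauge y. Origin: mid-axle, 92 mm above the bench (rim top 137 mm, highest on the gauge; side cheeks reach 110 mm). Driven by friction: press the top and drag. Needs about 1.5 N at the rim, stays where left. Rolling the top in gauge +x drives the jaw in +x, back drives it back: 2.2 mm of jaw per 10 mm of rim.
- deck (a joint): Height of the sprung plate that carries the wheel, both jaws, rail and rider, in m: 0 at rest, positive pressed down (up to 0.010, 1.2 N per mm), negative pulled up (to -0.004). Springs back to 0 when let go. All heights are given for 0.
- jaw: Sliding jaw, dark steel block 30 mm along x, 80 mm along y, with a wooden face, top 101 mm above the bench. Origin: under the block, 36 mm above the bench; starts at x = 90 mm, y = 0 of the gauge, slides along gauge x, up to 45 mm in +x.
- pointer (a point): Point on the centre line of the pointer, a thin steel bar 5 mm wide that stands out from the jaw's -y side across the scale rail, 70 mm above the bench. Moves with the jaw. Axes as the gauge.
- mark (a point): Middle of the notch of the gauge rider, 68 mm above the bench. Axes as the gauge: the pointer is in the notch when both have the same gauge x. Set 15 to 33 mm in +x from the pointer at the start.
- rider: The gauge rider: block 32 x 26 mm on the scale rail with two aluminium prongs and a 12 mm wide notch between them, 18 mm high; the pointer passes just above the prongs. Held only by friction. Origin: centre of its underside, 50 mm above the bench.
- bowl: Bystander: brass bowl, rim radius 52 mm, 50 mm high. Origin: centre of its underside.
- dome: Bystander: dark iron dome, radius 36 mm, 53 mm high. Origin: centre of its underside.
- goblet: Bystander: brass goblet on a stem, radius 38 mm, 85 mm high. Origin: centre of its underside.

How it is judged:
On the way:
1. a finger presses the wheel and rolls the jaw on its way (at least 4 mm) (contact force between the fingers and wheel above 0.5 N and x of jaw in the frame of gauge above 0.094 m), for 0.05 s.
At the end, for the whole second after the job is handed in: The pointer's centre line is within 3.5 mm of the middle of the rider's notch along the slide (the whole pointer inside the notch), the jaw is at rest and the sprung plate with the wheel has come back to its rest height (within 2 mm) (x of pointer in the frame of mark between -0.0035 and 0.0035 m and linear speed of jaw below 0.003 m/s and value of joint deck between -0.002 and 0.002 m); the robot touches nothing.
It fails at once if the robot pushes the sliding jaw itself (over 1 N) (contact force between any of the fingers, the arm and jaw above 1 N).
It fails at once if the robot pushes the gauge rider (over 1 N) (contact force between any of the fingers, the arm and rider above 1 N).
It fails at once if the wheel is pulled up (over 2.5 mm) (value of joint deck below -0.0025 m).
It fails at once if the bowl, dome or goblet is moved (over 15 mm) (distance of any of bowl, dome, goblet from where it was at the start of the episode above 0.015 m).
It also fails if it takes over 42 s, if anything falls off the work surface, if the arm or the gripper's body presses on something with over 40 N, if the wrist force passes 120 N, or if a joint passes its speed limit or range.

## Working session

There is one attempt and no reset: what is moved stays moved. The work goes in short steps, Python scripts to look and compute and a tool call to move; the robot and the scene stay as the last step left them, time stands still between calls to the robot, and variables do not carry over. Pictures are saved under pics/ and viewed, and the job is handed in when it is done.

Besides the shell and the picture viewer there is one more tool, called after ">>>" as name([rows], argument=value, ...), one row to a line, values as JSON. jog_arm: Moves the arm, as the interface text tells. Its arguments: {"type":"object","properties":{"rows":{"type":"array"},"hand":{"type":"number"}},"required":["rows"]}

```bash
mkdir -p pics; ls; python3 - <<'E'
from workcell import sensors, optics, ctrl
import cv2, numpy as np
print(sensors.sense(), ctrl.tip_extent)
for n in("scene","side","wrist"):
    im=optics.grab_frame(n); cv2.imwrite(f"pics/{n}0.png",im[:,:,::-1]); c=optics.calibration(n)
    print(n,{k:np.round(v,4).tolist() if not isinstance(v,(str,type(None))) else v for k,v in c.items()})
E
```

```text
pics
{'time_s': 0.0, 'qpos': array([-1.28502536e+00,  2.76601651e-01,  1.50610214e+00, -2.15372452e-06,
        1.36070403e+00, -1.21012419e-01]), 'joint_vel': array([-0.00012004,  0.0004332 ,  0.00040826,  0.00127441,  0.00125852,
        0.0004421 ]), 'effort': array([-2.26438424e-03, -4.04595208e+01, -2.37232518e+01,  6.97651436e-02,
        3.45258170e-02, -1.49234152e-04]), 'position': array([ 0.22734126, -0.52757568,  0.22361328]), 'ee_rot': array([ 9.79386667e-01,  2.01992406e-01, -7.57307968e-05, -9.04417219e-04]), 'force': array([-0.25334484, -0.81667125, -0.5255833 ]), 'torque': array([-0.01081454, -0.03776839,  0.00871116]), 'width': 0.09369881137961043} 0.019
scene {'mtx': [[446.0996, 0.0, 324.1111], [0.0, 446.0996, 199.2212], [0.0, 0.0, 1.0]], 'T': [[0.8652, -0.3765, 0.3312, 0.8772], [0.5014, 0.6561, -0.564, -0.5412], [-0.0049, 0.654, 0.7565, 0.8165], [0.0, 0.0, 0.0, 1.0]]}
side {'mtx': [[367.1412, 0.0, 318.907], [0.0, 367.1412, 202.4961], [0.0, 0.0, 1.0]], 'T': [[0.9978, 0.0425, -0.05, 0.5293], [-0.0655, 0.5921, -0.8032, -0.5438], [-0.0045, 0.8047, 0.5936, 0.4906], [0.0, 0.0, 0.0, 1.0]]}
wrist {'mtx': [[280.9822, 0.0, 319.8936], [0.0, 280.9822, 201.5325], [0.0, 0.0, 1.0]], 'T': [[0.3955, 0.8882, 0.2338, 0.2956], [-0.9185, 0.3825, 0.1005, -0.4978], [-0.0001, -0.2545, 0.9671, 0.3854], [0.0, 0.0, 0.0, 1.0]]}
```

View pics/scene0.png

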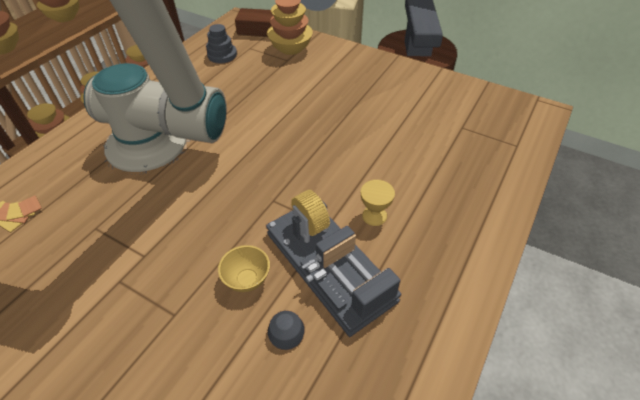

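View pics/side0.png

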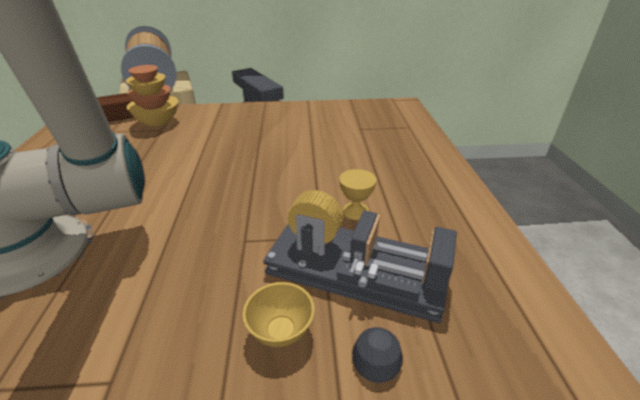

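View pics/wrist0.png

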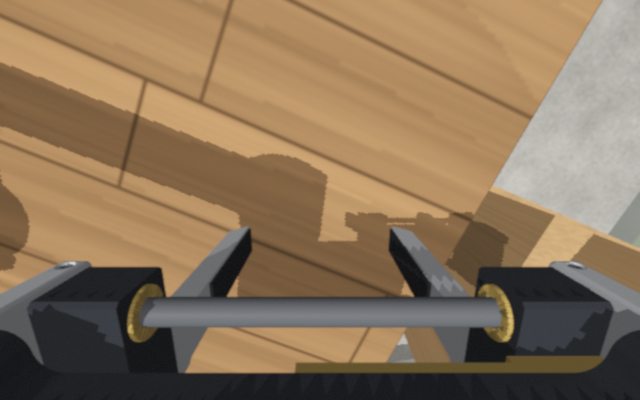

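```bash
python3 - <<'E'
import cv2
a=cv2.imread("pics/scene0.png")[180:340,255:415]; cv2.imwrite("pics/sc_z.png",cv2.resize(a,(600,600),interpolation=cv2.INTER_CUBIC)[:600])
a=cv2.imread("pics/side0.png")[180:320,255:465]; cv2.imwrite("pics/si_z.png",cv2.resize(a,(798,532),interpolation=cv2.INTER_CUBIC))
E
```

```text
(no output)
```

View pics/sc_z.png

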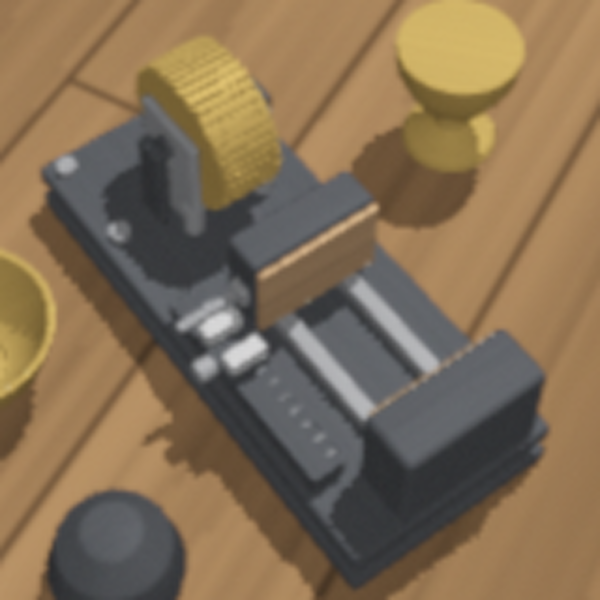

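View pics/si_z.png

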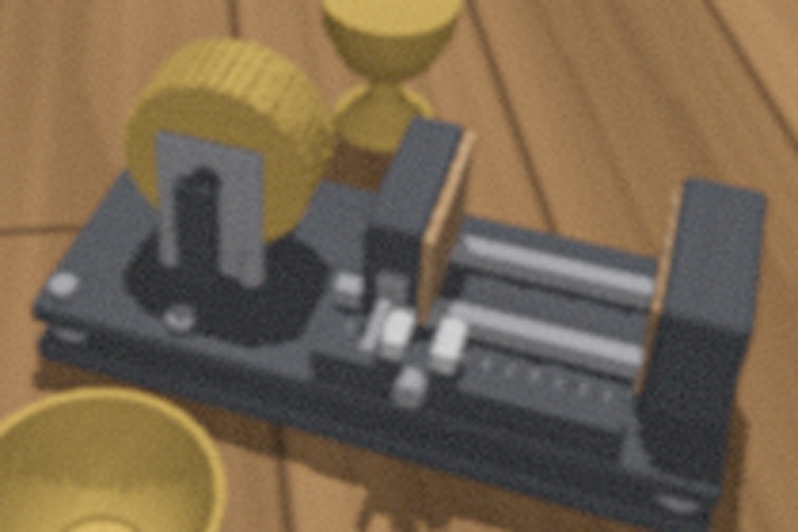

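```bash
cat >h.py <<'E'
import numpy as np, cv2
from workcell import sensors, optics, ctrl
def proj(cal,P):
    T=np.array(cal["T"]);K=np.array(cal["mtx"]);P=np.atleast_2d(P)
    p=(P-T[:3,3])@T[:3,:3]; q=np.c_[p[:,0],-p[:,1],-p[:,2]]@K.T
    return q[:,:2]/q[:,2:]
def atz(cal,uv,z):
    T=np.array(cal["T"]);K=np.array(cal["mtx"])
    d=np.linalg.solve(K,[uv[0],uv[1],1.]); d=T[:3,:3]@(d*[1,-1,-1]); o=T[:3,3]
    return o+d*(z-o[2])/d[2]
def G(g,P):
    P=np.atleast_2d(P);c,s=np.cos(g[2]),np.sin(g[2])
    return np.c_[g[0]+c*P[:,0]-s*P[:,1],g[1]+s*P[:,0]+c*P[:,1],P[:,2]]
def Ginv(g,w):
    c,s=np.cos(g[2]),np.sin(g[2]);d=np.array(w)-[g[0],g[1],0]
    return np.array([c*d[0]+s*d[1],-s*d[0]+c*d[1],d[2]])
E
python3 - <<'E'
from h import *
from scipy.optimize import least_squares
J=lambda x,y:lambda p:[x,y,.101]
F=lambda x,s:lambda p:[x,p[4] if s<0 else p[5],.096]
B=lambda x,y:lambda p:[x,y,p[3]]
sc=[((232,240),J(.075,-.04)),((347,175),J(.075,.04)),((378,205),J(.105,.04)),((258,275),J(.105,-.04)),
((368,415),F(.195,-1)),((500,330),F(.195,1)),((545,378),F(.233,1)),((410,468),F(.233,-1)),
((45,172),B(-.07,-.075)),((357,570),B(.235,-.075)),((545,430),B(.235,.055))]
si=[((370,228),J(.075,-.04)),((417,118),J(.075,.04)),((472,130),J(.105,.04)),((430,240),J(.105,-.04)),
((685,180),F(.195,1)),((765,195),F(.233,1)),((748,330),F(.233,-1)),((665,315),F(.195,-1)),
((38,305),B(-.07,-.075)),((715,490),B(.235,-.075))]
cs,cd=optics.calibration("scene"),optics.calibration("side")
sc=[(np.array(u)/3.75+[255,180],f) for u,f in sc]; si=[(np.array(u)/3.8+[255,180],f) for u,f in si]
def res(p,which=3):
    r=[]
    for b,c,l in((1,cs,sc),(2,cd,si)):
        if which&b:
            for u,f in l: r.append(proj(c,G(p,[f(p)]))[0]-u)
    return np.array(r).ravel()
for w in(1,2,3):
    s=least_squares(res,[.6,-.2,-.3,.036,-.04,.04],args=(w,),loss='soft_l1')
    print(w,np.round(s.x,4),np.round(res(s.x,w).reshape(-1,2),1).tolist())
g=s.x
np.save("g.npy",g)
for n,c,k,pts in(("sc",cs,3.75,[(200,315,.07),(217,325,.068),(243,352,.068)]),("si",cd,3.8,[(375,325,.07),(397,325,.068),(450,335,.068)])):
    for u,v,z in pts: print(n,np.round(Ginv(g,atz(c,np.array([u,v])/k+[255,180],z))*1e3,1))
    for n2,u,v in (()): pass
print("wheel top",G(g,[0,0,.137]))
for nm,c,u in (("bowl",cs,(244,285)),("gob",cs,(374,222)),("dome",cs,(285,345))): print(nm,atz(c,u,0)[:2],Ginv(g,atz(c,u,0))[:2])
# overlay wheel
for nm,c in(("scene",cs),("side",cd)):
    im=cv2.imread(f"pics/{nm}0.png")
    t=np.linspace(0,2*np.pi,60)
    for y in(-.019,.019):
        q=proj(c,G(g,np.c_[.045*np.cos(t),0*t+y,.092+.045*np.sin(t)]))
        cv2.polylines(im,[np.int32(q*8)],True,(0,0,255),1,cv2.LINE_AA,3)
    cv2.imwrite(f"pics/{nm}_ov.png",cv2.resize(im[170:330,250:470],None,fx=3.6,fy=3.6))
E
```

```text
1 [ 0.5548 -0.0484 -0.4267  0.0325 -0.0417  0.0422] [[-1.6, -0.2], [0.3, -1.9], [1.2, -0.1], [0.3, 0.9], [-1.0, -0.7], [-1.0, -1.1], [0.6, 0.5], [1.0, 0.7], [-1.5, -0.4], [-0.5, 0.2], [2.1, 0.7]]
2 [ 0.5528 -0.0507 -0.4114  0.0391 -0.0437  0.041 ] [[-1.7, -0.8], [-1.5, -1.1], [1.1, -0.7], [1.2, 0.4], [-1.6, -0.6], [1.3, 0.5], [2.7, 1.0], [-2.2, -1.4], [-3.4, -0.2], [3.3, 0.8]]
3 [ 0.5545 -0.0489 -0.4257  0.0349 -0.0418  0.0424] [[-1.9, -0.1], [0.0, -1.8], [1.0, -0.1], [0.1, 1.0], [-1.2, -0.6], [-1.1, -1.1], [0.4, 0.5], [0.8, 0.8], [-1.8, -0.9], [-0.6, -0.3], [2.1, 0.1], [-1.3, -1.2], [-0.5, -1.3], [2.0, -0.8], [1.4, 0.1], [-0.6, -0.8], [2.2, 0.5], [2.9, 0.7], [-1.9, -1.9], [-2.4, 0.2], [2.5, 3.1]]
sc [ 88.6 -66.2  70. ]
sc [ 97.8 -61.7  68. ]
sc [119.1 -60.1  68. ]
si [ 88.3 -64.8  70. ]
si [ 96.3 -59.7  68. ]
si [118.2 -57.6  68. ]
wheel top [[ 0.55450465 -0.04887984  0.137     ]]
bowl [ 0.49351468 -0.21903104] [ 0.01472621 -0.1801509 ]
gob [0.65490514 0.06469858] [0.04453058 0.1449046 ]
dome [ 0.63808955 -0.28390782] [ 0.17318914 -0.17952746]
```

View pics/scene_ov.png

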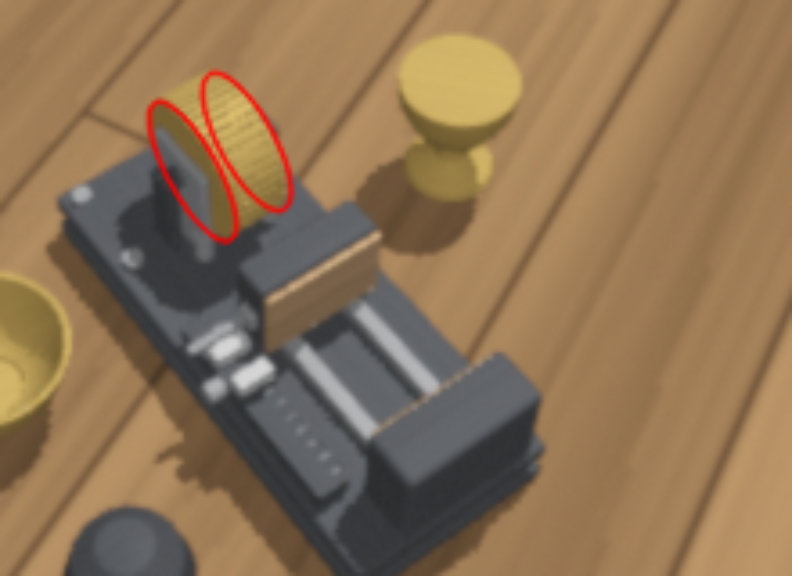

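View pics/side_ov.png

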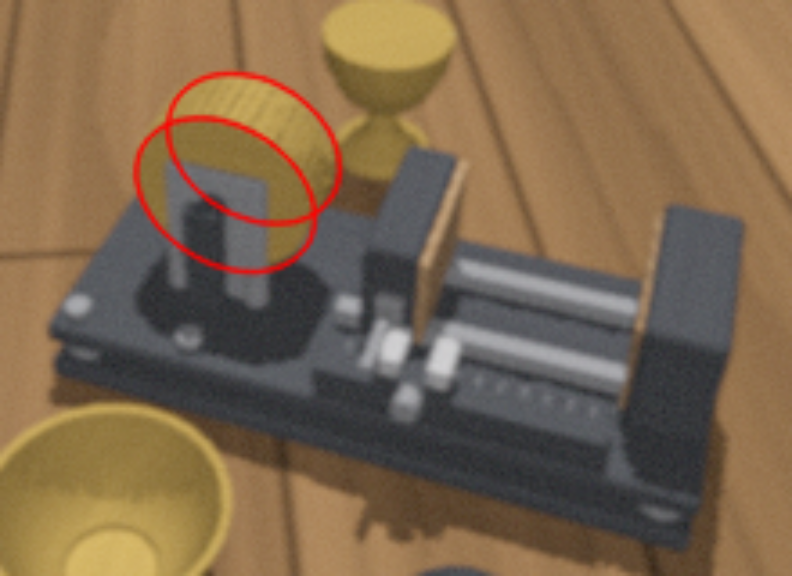

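```bash
cat >>h.py <<'E'
from scipy.spatial.transform import Rotation as R
g0=np.array([.5535,-.0495,-.422])
def want(gx,gy,tipz):
    s=sensors.sense(); R0=R.from_quat(s["ee_rot"]); p=G(g0,[gx,gy,tipz+.019])[0]
    c,sn=np.cos(g0[2]),np.sin(g0[2])
    Rt=R.from_matrix(np.array([[c,sn,0],[sn,-c,0],[0,0,-1]]))
    d=R0.inv().apply(p-s["position"])/.03; r=np.degrees((R0.inv()*Rt).as_rotvec())/8
    return np.round(np.r_[d,r],3).tolist()
def where():
    s=sensors.sense(); q=Ginv(g0,s["position"]-[0,0,.019])
    print("t",s["time_s"],"tip in gauge mm",np.round(q*1e3,1),"F",np.round(s["force"],2))
E
python3 -c "
from h import *
where(); print(want(-.022,0,.19))"
```

```text
t 0.15 tip in gauge mm [-101.6 -569.8  204.8] F [-0.61 -0.16  0.67]
[15.795, -10.878, 0.511, -0.01, 0.003, 5.936]
```

>>> jog_arm([
  [1.3,-0.9,0,0,0,0.6],
  [2.6,-1.8,0,0,0,1.2],
  [3.9,-2.7,0,0,0,1.8],
  [5.2,-3.6,0,0,0,2.4],
  [6.5,-4.5,0,0,0,3.0],
  [7.8,-5.4,0,0,0,3.6],
  [9.1,-6.3,0,0,0,4.2],
  [10.4,-7.2,0,0,0,4.8],
  [11.7,-8.1,0,0,0,5.4],
  [13.0,-9.0,0,0,0,5.94],
], hand=0)

```text
time_s: 1.15
position: [0.4794, -0.124, 0.2244]
ee_rot: [0.977, -0.211, 0.0, 0.0]
force: [0.8, -0.9, -0.8]
width: 0.0175
```

```bash
python3 -c "
from h import *
where(); print(want(-.022,0,.19))"
```

```text
t 1.15 tip in gauge mm [-37.1 -98.3 205.4] F [ 0.85 -0.85 -0.84]
[0.49, -3.278, 0.513, 0.002, -0.001, -0.027]
```

>>> jog_arm([
  [0.2,-1,0.2,0,0,0],
  [0.4,-2,0.4,0,0,0],
  [0.5,-3,0.5,0,0,0],
  [0.5,-3.28,0.5,0,0,0],
  [0.5,-3.28,0.5,0,0,0],
  [0.5,-3.28,0.5,0,0,0],
  [0.5,-3.28,0.5,0,0,0],
  [0.5,-3.28,0.5,0,0,0],
  [0.5,-3.28,0.5,0,0,0],
  [0.5,-3.28,0.5,0,0,0],
])

```text
time_s: 2.15
position: [0.5327, -0.0428, 0.2096]
ee_rot: [0.978, -0.21, 0.0, 0.0]
force: [0.3, -0.2, 1.0]
width: 0.0006
```

```bash
python3 - <<'E'
from h import *
where(); print(want(-.022,0,.142))
for n,(a,b,c,d) in(("scene",(120,300,220,440)),("side",(130,330,220,480))):
    im=optics.grab_frame(n)[a:b,c:d,::-1]; cv2.imwrite(f"pics/{n}1.png",cv2.resize(im,None,fx=3,fy=3,interpolation=cv2.INTER_CUBIC))
E
```

```text
t 2.15 tip in gauge mm [-21.7  -2.4 190.6] F [ 0.31 -0.23  0.98]
[-0.01, -0.079, 1.62, 0.001, -0.002, -0.01]
```

View pics/scene1.png

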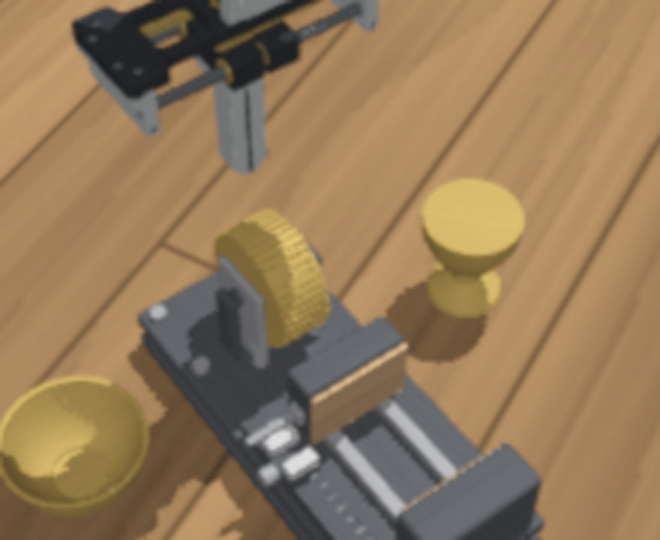

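View pics/side1.png

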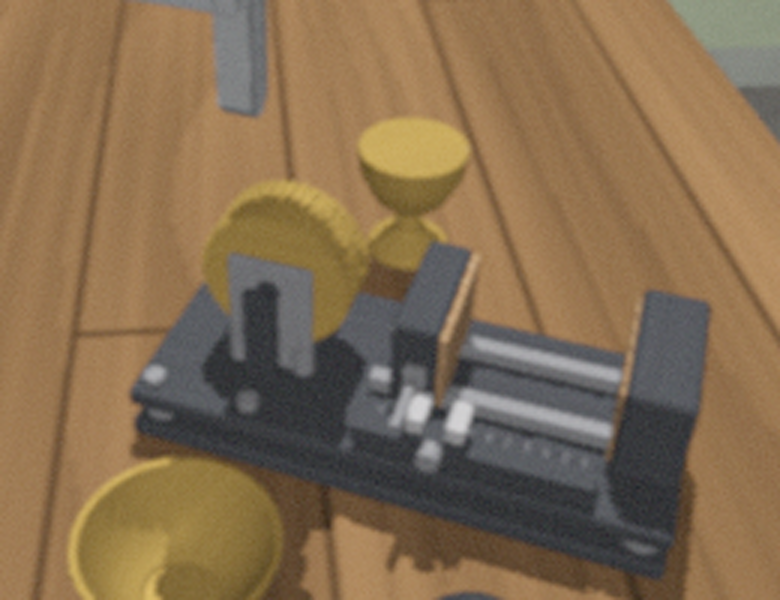

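>>> jog_arm([
  [0,-0.08,0.9,0,0,0],
  [0,-0.08,1.8,0,0,0],
  [0,-0.08,1.85,0,0,0],
  [0.2,-0.08,1.93,0,0,0],
  [0.4,-0.08,1.99,0,0,0],
  [0.6,-0.08,1.99,0,0,0],
  [0.8,-0.08,1.99,0,0,0],
  [1.0,-0.08,1.99,0,0,0],
  [1.2,-0.08,1.99,0,0,0],
  [1.2,-0.08,1.99,0,0,0],
])

```text
time_s: 3.25
position: [0.5695, -0.0562, 0.1511]
ee_rot: [0.978, -0.21, 0.003, 0.001]
force: [2.0, -2.8, 4.6]
width: 0.0005
```

```bash
cat > look.py <<'E'
import sys
from h import *
where()
k=sys.argv[1]
for n,(a,b,c,d) in(("scene",(180,340,255,415)),("side",(180,320,255,465))):
    im=optics.grab_frame(n)[a:b,c:d,::-1]; f=3.75 if n=="scene" else 3.8
    cv2.imwrite(f"pics/{n}{k}.png",cv2.resize(im,None,fx=f,fy=f,interpolation=cv2.INTER_CUBIC))
E
python3 look.py 2
```

```text
t 3.25 tip in gauge mm [ 17.3   0.4 132.1] F [ 2.02 -2.77  4.65]
```

View pics/side2.png

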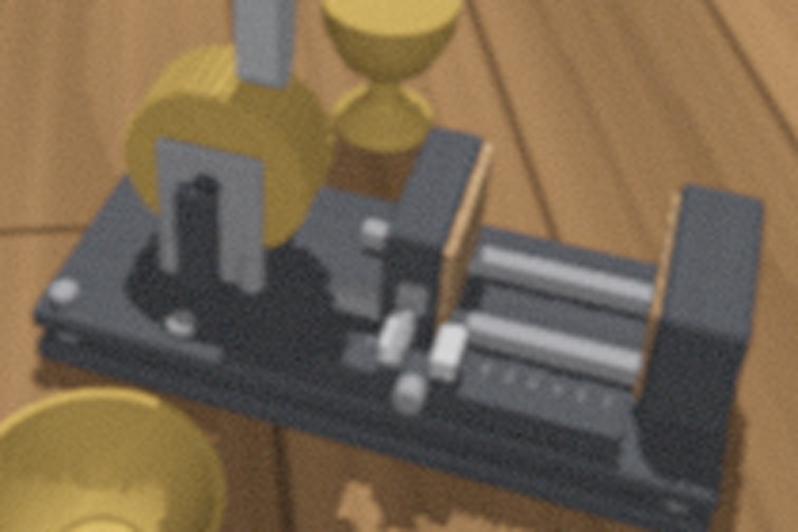

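>>> jog_arm([
  [0,0,-0.5,0,0,0],
  [0,0,-1,0,0,0],
  [-0.6,0,-1,0,0,0],
  [-1.2,0,-1,0,0,0],
  [-1.2,0,-1,0,0,0],
  [-1.2,0,-1,0,0,0],
  [-1.2,0,-1,0,0,0],
  [-1.2,0,-1,0,0,0],
  [-1.2,0,-1,0,0,0],
  [-1.2,0,-1,0,0,0],
])

```text
time_s: 4.35
position: [0.5342, -0.0402, 0.1796]
ee_rot: [0.978, -0.21, -0.0, 0.0]
force: [-0.3, 0.9, 0.6]
width: 0.0008
```

```bash
python3 look.py 3
```

```text
t 4.35 tip in gauge mm [-21.4   0.6 160.6] F [-0.32  0.87  0.56]
```

View pics/side3.png

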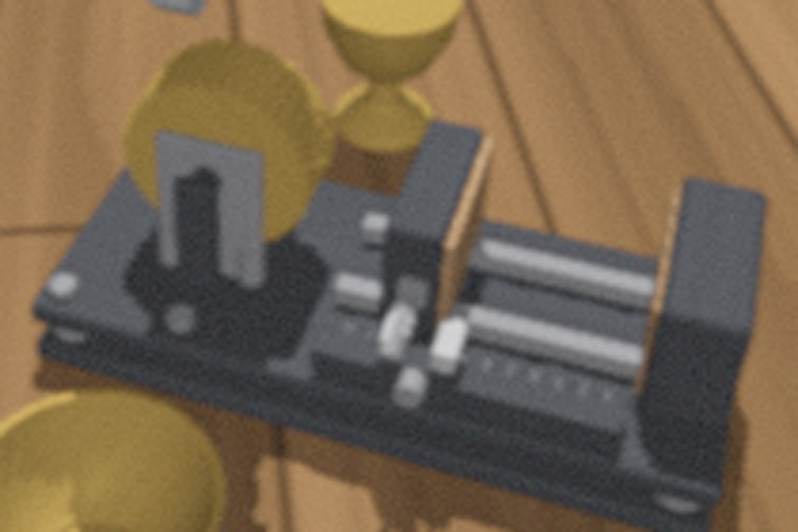

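View pics/scene3.png

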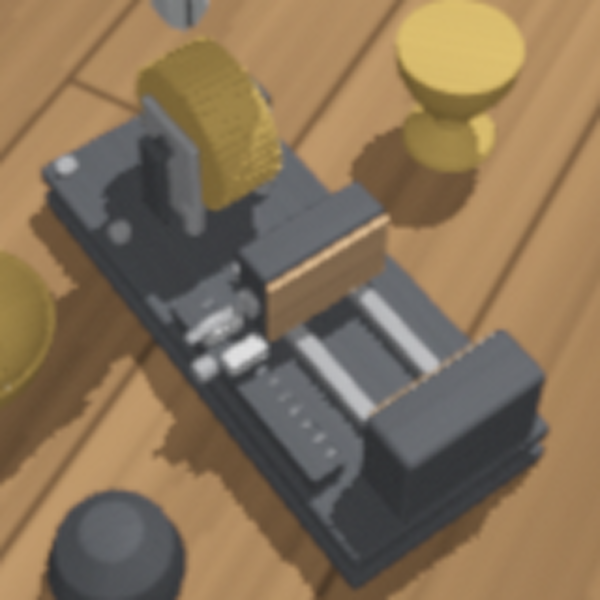

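```bash
cat > disp.py <<'E'
import sys
from h import *
k=sys.argv[1]; g=np.load("g.npy")
for n,f,zf,(x0,y0,x1,y1) in(("scene","sc_z",3.75,(225,165,390,320)),("side","si_z",3.8,(360,110,480,235))):
    a=cv2.imread(f"pics/{f}.png");b=cv2.imread(f"pics/{n}{k}.png")
    c=optics.calibration(n)
    # warp-predict: ECC-free search over displacement d, shift of jaw mid at z .09
    p0=proj(c,G(g,[.09,0,.09]))[0]
    best=[]
    for d in np.arange(0,.035,.00025):
        s=(proj(c,G(g,[.09+d,0,.09]))[0]-p0)*zf
        M=np.float32([[1,0,-s[0]],[0,1,-s[1]]])
        w=cv2.warpAffine(b,M,(a.shape[1],a.shape[0]),flags=cv2.INTER_CUBIC)
        A=a[y0:y1,x0:x1].astype(float).ravel();W=w[y0:y1,x0:x1].astype(float).ravel()
        best.append((np.corrcoef(A,W)[0,1],d))
    print(n,max(best))
E
python3 disp.py 3
```

```text
scene (np.float64(0.9117701842335972), np.float64(0.0085))
side (np.float64(0.9568203064101247), np.float64(0.009000000000000001))
```

>>> jog_arm([
  [0,0,0.7,0,0,0],
  [0,0,0.85,0,0,0],
  [0.2,0,0.93,0,0,0],
  [0.4,0,0.99,0,0,0],
  [0.6,0,0.99,0,0,0],
  [0.8,0,0.99,0,0,0],
  [1.0,0,0.99,0,0,0],
  [1.2,0,0.99,0,0,0],
  [1.2,0,0.99,0,0,0],
  [1.2,0,0,0,0,0],
])

```text
time_s: 5.45
position: [0.5648, -0.0545, 0.1766]
ee_rot: [0.978, -0.21, -0.004, -0.0]
force: [-0.0, 0.4, 0.0]
width: 0.0006
```

>>> jog_arm([
  [-0.2,0,0,0,0,0],
  [-0.7,0,0,0,0,0],
  [-1.2,0,0,0,0,0],
  [-1.2,0,0,0,0,0],
  [-1.2,0,0,0,0,0],
  [-1.2,0,0,0,0,0],
  [-1.2,0,0,0,0,0],
  [-1.2,0,0,0,0,0],
  [-1.2,0,0,0,0,0],
  [-1.2,0,0,0,0,0],
])

```text
time_s: 6.45
position: [0.534, -0.0402, 0.1797]
ee_rot: [0.978, -0.21, -0.0, 0.0]
force: [0.3, 0.2, -0.4]
width: 0.0005
```

```bash
python3 look.py 4; python3 disp.py 4
```

```text
t 6.45 tip in gauge mm [-21.6   0.5 160.7] F [ 0.32  0.24 -0.43]
scene (np.float64(0.8519854896543202), np.float64(0.01825))
side (np.float64(0.8956836963056757), np.float64(0.018000000000000002))
```

View pics/side4.png

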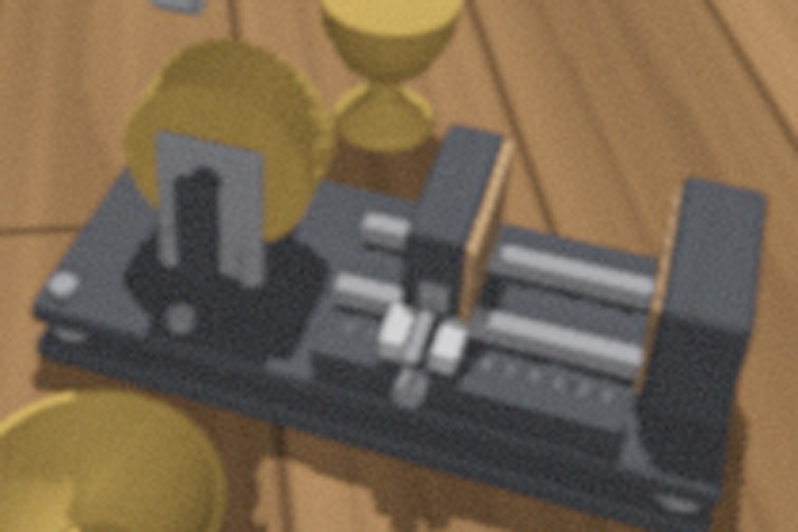

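View pics/scene4.png

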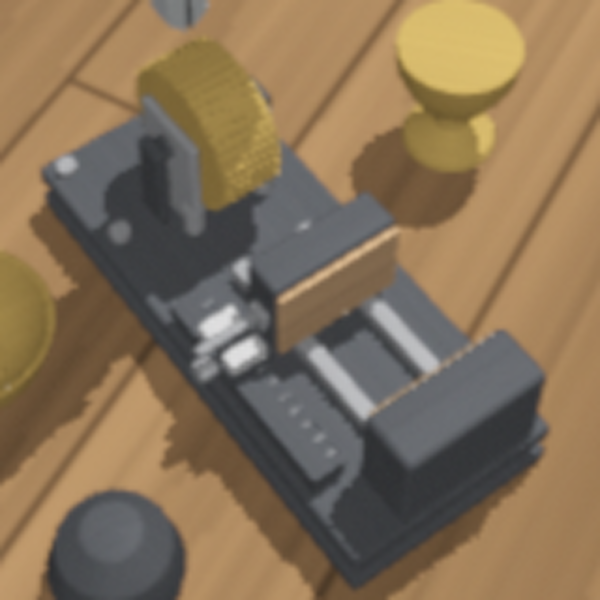

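```bash
python3 - <<'E'
from h import *
g=np.load("g.npy")
ims=[]
for n,k,off in(("scene",3.75,(255,180)),("side",3.8,(255,180))):
    c=optics.calibration(n); im=cv2.imread(f"pics/{n}4.png")
    xs=np.arange(.085,.1301,.00015);ys=np.arange(-.035,-.085,-.00015)
    X,Y=np.meshgrid(xs,ys); q=(proj(c,G(g,np.c_[X.ravel(),Y.ravel(),0*X.ravel()+.069]))-off)*k
    q=q.reshape(*X.shape,2).astype(np.float32); w=cv2.remap(im,q[...,0],q[...,1],cv2.INTER_LINEAR)
    ims.append(w)
    gr=w.mean(2)
    for y in(-.052,-.055,-.058,-.061,-.064,-.067):
        r=gr[int((-.035-y)/.00015)]; print(n,y,[int(v) for v in r[::7]])
cv2.imwrite("pics/rect4.png",cv2.resize(np.hstack(ims),None,fx=1.3,fy=1.3))
print(np.round(xs[::7]*1e3,0))
E
```

```text
scene -0.052 [108, 107, 107, 108, 113, 128, 155, 182, 208, 220, 217, 209, 195, 173, 155, 151, 155, 161, 169, 176, 173, 158, 134, 107, 82, 73, 81, 108, 139, 161, 175, 174, 167, 161, 158, 158, 152, 141, 135, 126, 113, 100, 84]
scene -0.055 [115, 109, 106, 105, 109, 120, 144, 171, 195, 213, 220, 219, 216, 213, 205, 194, 183, 178, 178, 180, 178, 170, 148, 117, 88, 78, 91, 122, 164, 193, 211, 219, 217, 215, 213, 210, 204, 185, 159, 143, 132, 117, 97]
scene -0.058 [123, 114, 105, 103, 109, 123, 147, 176, 199, 214, 221, 221, 221, 221, 220, 212, 200, 186, 178, 178, 175, 162, 140, 109, 84, 78, 97, 130, 169, 201, 214, 221, 222, 222, 223, 221, 212, 191, 162, 135, 125, 111, 89]
scene -0.061 [120, 113, 107, 105, 110, 128, 153, 182, 206, 215, 219, 221, 221, 221, 221, 217, 205, 191, 184, 180, 175, 163, 144, 117, 93, 86, 107, 143, 176, 206, 218, 220, 221, 222, 221, 220, 214, 194, 169, 141, 120, 105, 83]
scene -0.064 [105, 104, 104, 105, 110, 126, 153, 182, 208, 220, 220, 220, 221, 221, 220, 217, 206, 191, 181, 176, 173, 163, 144, 122, 100, 92, 110, 149, 185, 209, 222, 222, 220, 221, 220, 217, 210, 1
[... 1092 characters left out ...]
 209, 205, 193, 163, 122, 79, 55, 49, 49]
side -0.064 [92, 93, 97, 97, 102, 125, 159, 189, 204, 211, 211, 211, 211, 211, 206, 191, 169, 150, 149, 164, 171, 164, 151, 120, 87, 70, 102, 155, 184, 203, 210, 210, 210, 211, 210, 205, 190, 159, 113, 76, 57, 47, 45]
side -0.067 [95, 102, 108, 106, 108, 122, 156, 188, 202, 210, 213, 212, 210, 210, 205, 190, 163, 144, 144, 157, 166, 167, 152, 127, 86, 77, 110, 152, 189, 206, 213, 212, 210, 212, 211, 206, 194, 164, 125, 86, 61, 52, 54]
[ 85.  86.  87.  88.  89.  90.  91.  92.  93.  94.  95.  97.  98.  99.
 100. 101. 102. 103. 104. 105. 106. 107. 108. 109. 110. 111. 112. 113.
 114. 115. 116. 118. 119. 120. 121. 122. 123. 124. 125. 126. 127. 128.
 129.]
```

View pics/rect4.png

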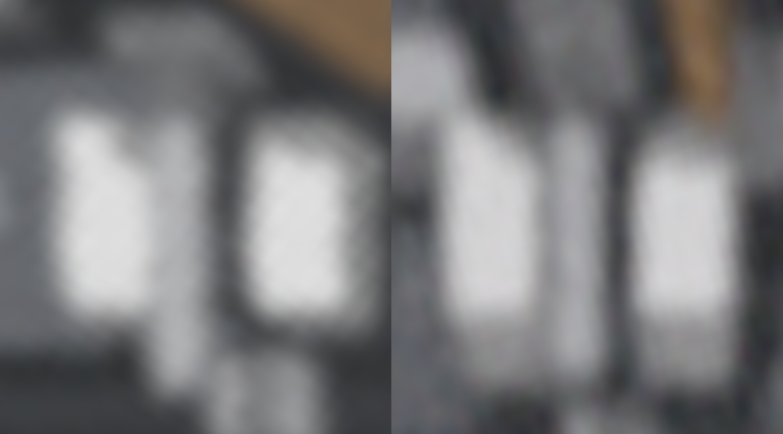

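>>> jog_arm([
  [0.55,0,0.3,0,0,0],
  [0.55,0,0.6,0,0,0],
  [0.55,0,0.9,0,0,0],
  [0.55,0,0.99,0,0,0],
  [0.65,0,0.99,0,0,0],
  [0.75,0,0.99,0,0,0],
  [0.83,0,0.99,0,0,0],
  [0.83,0,0.99,0,0,0],
  [0.83,0,0.7,0,0,0],
  [0.83,0,0,0,0,0],
])

```text
time_s: 7.55
position: [0.5547, -0.0498, 0.178]
ee_rot: [0.978, -0.21, -0.003, -0.0]
force: [1.0, 0.9, -0.4]
width: 0.0007
```

>>> jog_arm([
  [0,0,-0.5,0,0,0],
  [-0.5,0,-1.0,0,0,0],
  [-1.0,0,-1.5,0,0,0],
  [-1.5,0,-2,0,0,0],
  [-2,0,-2,0,0,0],
  [-2,0,-2,0,0,0],
  [-2,0,-2,0,0,0],
  [-2,0,-2,0,0,0],
  [-2,0,-2,0,0,0],
  [-2,0,-2,0,0,0],
])

```text
time_s: 8.55
position: [0.5021, -0.0259, 0.2392]
ee_rot: [0.978, -0.21, -0.0, 0.0]
force: [0.6, 0.1, 0.4]
width: 0.0003
```

```bash
python3 look.py 5; python3 disp.py 5; python3 - <<'E'
from h import *
g=np.load("g.npy")
ims=[]
for n,k,off in(("scene",3.75,(255,180)),("side",3.8,(255,180))):
    c=optics.calibration(n); im=cv2.imread(f"pics/{n}5.png")
    xs=np.arange(.085,.1301,.00015);ys=np.arange(-.035,-.085,-.00015)
    X,Y=np.meshgrid(xs,ys); q=(proj(c,G(g,np.c_[X.ravel(),Y.ravel(),0*X.ravel()+.069]))-off)*k
    q=q.reshape(*X.shape,2).astype(np.float32); w=cv2.remap(im,q[...,0],q[...,1],cv2.INTER_LINEAR)
    ims.append(w)
    r=w.mean(2)[150:210].mean(0); print(n,[(int(a*1e3),int(v)) for a,v in zip(xs[::7],r[::7])])
cv2.imwrite("pics/rect5.png",cv2.resize(np.hstack(ims),None,fx=1.3,fy=1.3))
E
```

```text
t 8.55 tip in gauge mm [-56.6   0.5 220.2] F [0.63 0.14 0.39]
scene (np.float64(0.8471854818139339), np.float64(0.01975))
side (np.float64(0.8834749172539577), np.float64(0.0195))
scene [(85, 113), (86, 109), (87, 105), (88, 104), (89, 109), (90, 124), (91, 150), (92, 179), (93, 202), (94, 215), (95, 219), (96, 219), (97, 219), (98, 220), (99, 218), (100, 211), (101, 195), (102, 175), (103, 163), (104, 166), (105, 173), (107, 175), (108, 169), (109, 152), (110, 129), (111, 111), (112, 116), (113, 143), (114, 178), (115, 204), (116, 217), (117, 220), (118, 220), (119, 220), (120, 220), (121, 218), (122, 210), (123, 191), (124, 162), (125, 138), (126, 122), (128, 106), (129, 86)]
side [(85, 80), (86, 82), (87, 83), (88, 82), (89, 89), (90, 118), (91, 156), (92, 185), (93, 200), (94, 205), (95, 206), (96, 207), (97, 207), (98, 207), (99, 202), (100, 187), (101, 159), (102, 124), (103, 108), (104, 125), (105, 150), (107, 163), (108, 165), (109, 153), (110, 130), (111, 106), (112, 112), (113, 147), (114, 181), (115, 200), (116, 205), (117, 206), (118, 206), (119, 207), (120, 207), (121, 201), (122, 186), (123, 157), (124, 117), (125, 77), (126, 55), (128, 52), (129, 52)]
```

View pics/rect5.png

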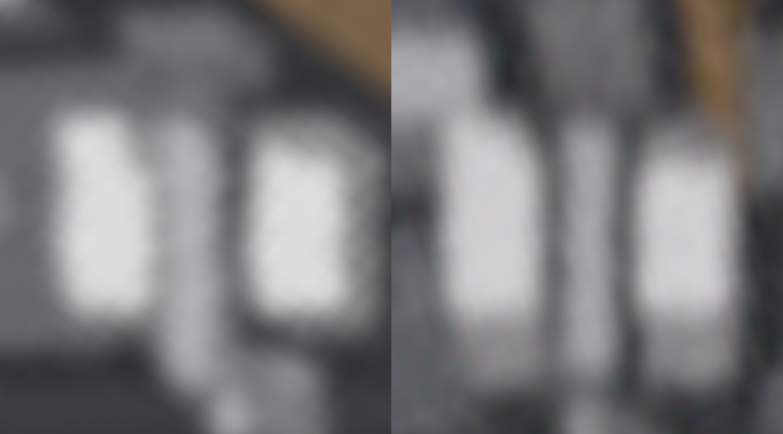

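View pics/side5.png

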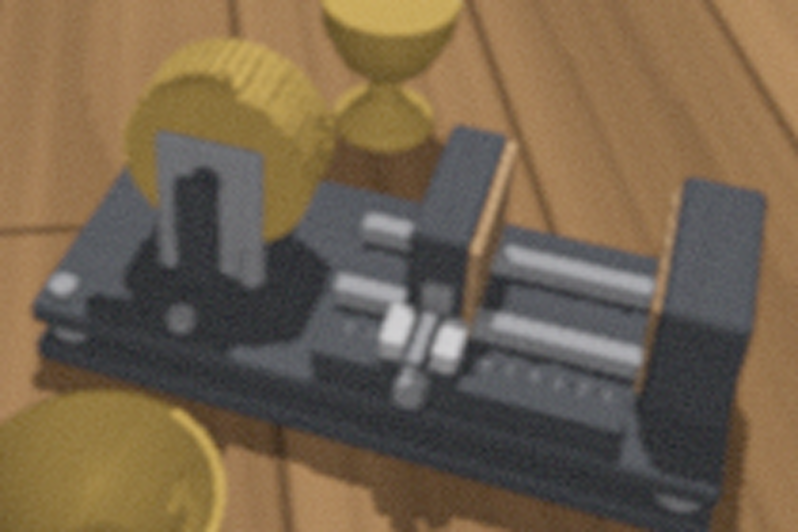

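```bash
python3 -c "
from h import *
s=sensors.sense(); print(s['time_s'],s['force'],abs(s['joint_vel']).max()); print(ctrl.sign_off())"
```

```text
8.65 [ 0.17647887 -0.07206346 -0.13151719] 0.003774207613253398
the job is handed in; nothing more can be done
None
```

I rolled the wheel with the closed fingertips in three strokes, two of about 36–39 mm and a last one of about 8 mm. Then I lifted the hand clear and handed the job in at 8.65 s. The hand-in reports no verdict, so success is my own reading of the pictures.

- **Pointer in the notch:** in the last pictures the pointer stands inside the notch. The side camera puts it about 0 mm from the middle, and the scene camera about 1 mm short of it. They disagree by about 1 mm, but both are well within the 3.5 mm allowed.
- **Jaw travel:** the jaw moved about 19.5 mm by image matching, against the 19–20 mm I measured at the start.
- **Forces:** I read the force once, at the end of the first stroke, with the fingertips pressed on the wheel. It was about 5 N upward and 3 N sideways. After the hand was clear, the reading was near zero.
- **Plate height:** I did not measure it. In the last side picture the gauge sits where it did at the start.
- **Bowl, dome and goblet:** the moves were planned clear of all three, and those in view looked undisturbed. I did not measure their final positions, and the dome was outside the last picture I viewed.

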